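# Fetch the caddy over the rack's rail with the lifting hook

## Robot

A 6-joint arm with a two-finger parallel gripper is mounted at the origin on a cart in front of the work surface, level with it; the furniture and walls round the work are solid. World frame = base frame: x ahead of the robot, y to its left, z up, the work surface at z = 0. Lengths are in m, angles in rad, forces in N, time in s.
With the tool pointing down it reaches from about 0.4 to 0.825 m from the base axis. Payload 7 kg.
Tool frame: the origin (TCP) lies at the very end of the fingers, on their centre line; the grasp point (between the pads) lies 19 mm behind it (ctrl.grip_depth is the distance from the TCP to the grasp point, in m); z points along the fingers, y is the line along which they close (so a half turn about z gives the same grasp; the last joint's range is limited). The gripper opens to 88 mm and grips with 3 to 60 N. Pads are 19 mm wide; open, the fingers measure 130 mm over their backs; the gripper's body (78 mm by 193 mm) begins 47 mm behind the grasp point.
Start: joints at [-0.928, 0.359, 0.012, 0, -1.224, -0.288], TCP at [0.234, -0.633, 0.227] pointing down, gripper open.
Joint ranges: [-3.07, 3.07], [-1.43, 2.12], [-1.02, 1.25], [-3.03, 1.67], [-3.05, -0], [-3.03, 3.03]. Speed limits (rad/s): [2.39, 2.39, 3.01, 3.14, 3.14, 3.14].

## Interface

Orientations are given as [roll, pitch, yaw] about the fixed x, y, z axes, in that order (R = Rz(yaw) Ry(pitch) Rx(roll)).
In Python, from workcell import ctrl gives the robot as it stands.
- The arm moves only by the tool arm_command, never from a script. Its arguments are lists of equal length, an entry for each row: "gripper": the opening, from -1 (shut) to 1 (fully open); "slide": the shift along the world's x, y, z in cm, a list of three; "turn": the turn, a rotation vector about the world's x, y, z in rad, a list of three. A call has 1 to 20 rows; each row is the pose to reach, as a shift and turn from the pose commanded when the call began; what a row does not reach only later rows make up. A row lasts 1/10 s, in which the tool goes at most 50 mm and 8.59 degrees, less where a joint would pass 70% of its speed; a pose out of reach is approached as far as the arm can. A call with a gripper value outside its range is refused whole. The fingers move at their own pace and stop on an object; "squeeze" is the grip in N (left out, the last holds). Time passes only in rows, so rows that repeat a pose let the fingers close. It gives the time, the measured TCP pose, the force, the opening and the grip force at its end, in the units of the state.
- ctrl.state(): the state, without advancing time (a new reading comes with each control period).
- ctrl.capture(name): name is "side" or "top"; returns the picture (480x640x3 uint8, red, green, blue); there is no depth.
- ctrl.calibration(name): a dict with "vfov" (degrees; the focal length in pixels is half the picture's height over the tangent of half this angle, whatever the lens; pixels are square), "cx", "cy" (the principal point, pixels), "D" ([k1, k2, p1, p2, k3] as OpenCV has them; the pictures are not rectified), "R" (3x3) and "t" (3): a world point X has camera coordinates R X + t. Camera axes: x right, y down, z forward; pixel columns grow to the right and rows downward; lengths in m; the calibration is good to about 2 mm. A picture is of the moment at which its call begins. calibration takes no time and is no camera call.
- ctrl.job_done(): hands the job in; it is judged then, once.
The state is a dict: "clock": time; "joint_positions": joint angles; "qd": joint speeds; "effort": joint torques, N m; "tcp_pos": TCP position; "eef_rot": TCP orientation; "contact_force": force on the tool from outside, world axes, zero at the start; "ft_torque": the same for the moment, N m; "gripper_width": opening from 0.0 (shut) to 1.0 (fully open); "grasp_force": force on a finger pad.
Only numpy, scipy, OpenCV 4.12 (cv2) and the standard library are available. Lean on these libraries where they do the work, as an engineer would, in place of code of your own. Each camera call takes 0.05 s, during which the arm holds its last target. There are 200 camera calls.

## Task

Use the standing lifting hook, never your hand, to catch the caddy by its swinging handle, lift it up over the rack's front rail, draw it straight forward until it is fully clear of the rack, then carry it to the round cork mat and set it down level in the middle. Unhook and stand the hook upright on the bare worktop again, clear of the mat. Keep the caddy from tipping, set it down gently, and leave the jam jar and the pepper mill in the rack undisturbed.

Things in the scene. Friction and masses are not known exactly. Their poses are not given: they have to be found in the camera images.
- rack: Fixed low wooden rack, 122 deep (x) x 410 wide (y). Origin: centre of its underside; x points to its back, z up. Board 22 mm above the worktop; end panels 12 thick, 77 high. Three places at y = -120, 0, +120 mm hold the caddy, jam jar and pepper mill in any order. Wall cabinets hang 0.54 m up, close behind it: keep the wrist to the front.
- rack_rail (a point): Middle of the top of the rack's front retaining rail: steel bars 10 mm thick along the rack's y, 57 mm above the worktop, 35 above the board. The same rail runs along the back, 110 mm behind.
- caddy: Loose white open-topped metal box, 86 (x) x 112 (y) x 60 mm (62 with its edge wire), a packet of butter fixed inside, its top 42 mm up; about 0.33 kg, may vary 0.7 to 1.4 times. Origin: centre of its underside, z up. It stands in the rack with x towards the rack's back (within 2 degrees) and has a swinging wire handle (see bail_hinge).
- bail_hinge (a point): Middle of the caddy handle's hinge axis (along y), 48 mm above its underside. The 7 mm wire bail, 130 wide, has a cross bar 94 long, 65 mm from the axis. It swings up to 0.55 rad to front or back (bar 34 mm off) and light friction (0.015 N m) keeps its lean; the start lean is random and not reported: look or feel. Lifted by the bar it swings upright and the caddy hangs level.
- hook: Loose standing lifting hook, 0.22 kg. Origin: underside of its foot, under the shank; z up, x to the lip. Foot 8 thick, 40 wide (y), from x = -32 to 40 mm; upturned lip at x = 34 to 40, top 24 mm above the underside; shank 12 (x) x 16 (y). The mouth between shank and lip, 28 long and 16 deep, takes the caddy's bar, which rests on the foot plate.
- hook_grip (a point): The middle of the hook's wooden handle, 24 (x) x 20 (y) x 75 mm high, 95 mm above the underside of its foot; axes as the hook's. Grasp it across its 20 mm width (y).
- mat: Fixed round cork mat, 200 mm across, 8 thick. Origin: centre of its underside on the worktop.
- jam_jar: Loose jam jar, 75 mm across, 112 high, standing in the rack; origin: centre of its underside.
- pepper_mill: Loose wooden pepper mill, 58 mm across, 170 high, standing in the rack; origin: centre of its underside.

How it is judged:
By the outcome, as a careful person would: the job done as asked, in the order asked, and still so for the second after the job is handed in, with the robot touching nothing.
It also fails if it takes over 72 s, if anything falls off the work surface, if the arm or the gripper's body presses on something with over 40 N, if the wrist force passes 120 N, or if a joint passes its speed limit or range.

## Working session

There is one attempt and no reset: what is moved stays moved. The work goes in short steps, Python scripts to look and compute and a tool call to move; the robot and the scene stay as the last step left them, time stands still between calls to the robot, and variables do not carry over. Pictures are saved under pics/ and viewed, at most 12 in all, crops included, and the job is handed in when it is done.

Besides the shell and the picture viewer there is one more tool, called after "Call:" as name(argument=value, ...) on one line, values as JSON. arm_command: Moves the arm, as the interface text tells. Its arguments: {"type":"object","properties":{"gripper":{"type":"array","items":{"type":"number"}},"slide":{"type":"array","items":{"type":"array","items":{"type":"number"}}},"turn":{"type":"array","items":{"type":"array","items":{"type":"number"}}},"squeeze":{"type":"number"}},"required":["gripper","slide","turn"]}

```bash
mkdir -p pics; ls; python3 - <<'E'
from workcell import ctrl
import cv2
for n in("side","top"):
    cv2.imwrite(f"pics/{n}0.png",ctrl.capture(n)[:,:,::-1])
    c=ctrl.calibration(n);print(n,c)
s=ctrl.state();print(s)
E
```

```text
pics
side {'vfov': 53.380949173605174, 'cx': 312.3506754603806, 'cy': 241.96578345393382, 'D': array([-0.04033977,  0.        ,  0.        ,  0.        ,  0.        ]), 'R': array([[ 0.84518561, -0.5341797 , -0.01770142],
       [-0.28969105, -0.43001737, -0.85508138],
       [ 0.4491552 ,  0.72783041, -0.51819156]]), 't': array([-0.36686481,  0.25723044,  0.68232374])}
top {'vfov': 55.27381189700528, 'cx': 310.6343472852442, 'cy': 247.16325202213096, 'D': array([-0.08884615,  0.        ,  0.        ,  0.        ,  0.        ]), 'R': array([[ 0.01477847, -0.9997658 ,  0.01580941],
       [-0.9935962 , -0.01645493, -0.11178474],
       [ 0.1120187 , -0.01405616, -0.99360668]]), 't': array([0.08949952, 0.49924756, 1.09014768])}
{'clock': 0.1, 'joint_positions': array([-9.27883675e-01,  3.59327962e-01,  1.11708247e-02, -2.80798869e-04,
       -1.22410851e+00, -2.88120793e-01]), 'qd': array([-1.22944085e-04, -2.76007381e-03,  2.07650367e-03,  7.61446254e-05,
        8.30506707e-04,  1.73347657e-03]), 'effort': array([-2.53027523e-03, -5.84164667e+01,  2.93752438e+01,  7.01559439e+00,
        1.02161805e-02, -3.30027137e-05]), 'tcp_pos': array([ 0.23432447, -0.63256715,  0.22572202]), 'eef_rot': array([ 3.14010888e+00, -1.64441602e-04, -2.78689628e+00]), 'contact_force': array([-0.88983493,  0.03058194, -0.62007272]), 'ft_torque': array([-0.03774221,  0.00875402,  0.04901744]), 'grasp_force': 0.0, 'gripper_width': 0.9964573837289813}
```

View pics/side0.png

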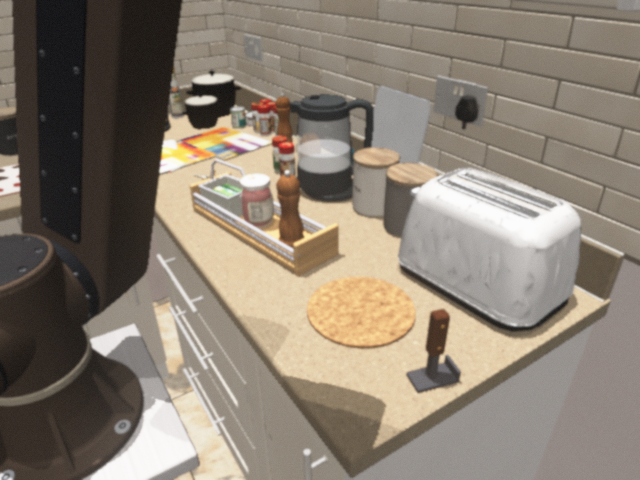

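View pics/top0.png

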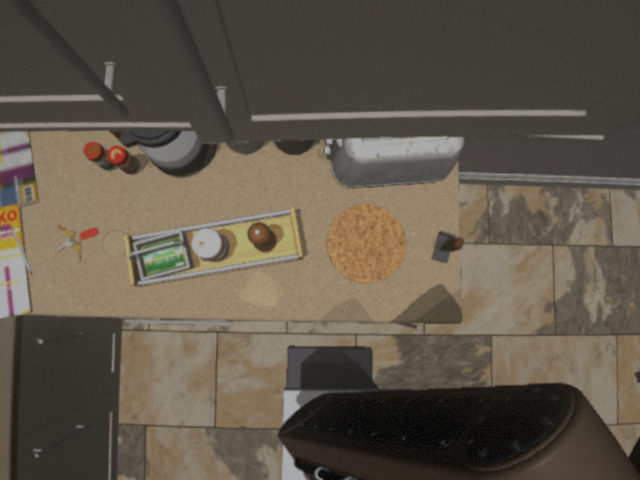

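The side view shows the rack (caddy at its left end near 225,190, jar at 257,205, mill at 290,210), the mat at (360,310) and the hook at (436,350). In the top view the caddy is at (163,255), the mat at (367,243) and the hook at (447,246). Next I'll take enlarged crops.

```bash
cat > h.py <<'E'
import numpy as np,cv2
from workcell import ctrl
def K(c):
    f=240/np.tan(np.radians(c["vfov"])/2);return np.array([[f,0,c["cx"]],[0,f,c["cy"]],[0,0,1]])
def ray(n,uv):
    c=ctrl.calibration(n);p=cv2.undistortPoints(np.array([[uv]],float),K(c),c["D"])[0,0]
    d=c["R"].T@np.array([*p,1]);return -c["R"].T@c["t"],d/np.linalg.norm(d)
def plane(n,uv,z):
    o,d=ray(n,uv);return o+d*(z-o[2])/d[2]
def tri(us,ut):
    A=[];b=[];
    for n,u in(("side",us),("top",ut)):
        o,d=ray(n,u);P=np.eye(3)-np.outer(d,d);A.append(P);b.append(P@o)
    X=np.linalg.solve(A[0]+A[1],b[0]+b[1])
    return X,[np.linalg.norm(P@X-q) for P,q in zip(A,b)]
def proj(n,X):
    c=ctrl.calibration(n);return cv2.projectPoints(np.array(X,float).reshape(-1,1,3),cv2.Rodrigues(c["R"])[0],c["t"],K(c),c["D"])[0][:,0]
def crop(im,u,v,w,h,k):return cv2.resize(im[v:v+h,u:u+w],None,fx=k,fy=k,interpolation=cv2.INTER_CUBIC)
E
python3 - <<'E'
from h import *
s=cv2.imread("pics/side0.png");t=cv2.imread("pics/top0.png")
a=np.hstack([crop(t,120,200,200,100,2.5),crop(t,425,220,50,50,5)[:250]])
b=np.hstack([crop(s,185,150,160,120,3.125)[:350],crop(s,400,300,50*2-20,112,3.125)])
print(a.shape,b.shape)
cv2.imwrite("pics/m1.png",np.vstack([a[:, :750],b[:350,:750]]))
hs=cv2.cvtColor(t,cv2.COLOR_BGR2HSV);print(hs[243,367],hs[243,310],hs[290,430])
m=cv2.inRange(hs,(8,105,100),(20,255,255));m[:,:315]=0;m[:,420:]=0
m=cv2.morphologyEx(m,cv2.MORPH_CLOSE,np.ones((7,7)))
c=max(cv2.findContours(m,0,1)[0],key=cv2.contourArea);e=cv2.fitEllipse(c);print(e,plane("top",e[0],.008))
E
```

```text
(250, 750, 3) (350, 750, 3)
[ 15 123 153] [ 18  72 156] [ 18  81 104]
((365.9932556152344, 243.2432861328125), (77.38667297363281, 78.70538330078125), 128.39913940429688) [ 0.51206549 -0.04069716  0.008     ]
```

View pics/m1.png

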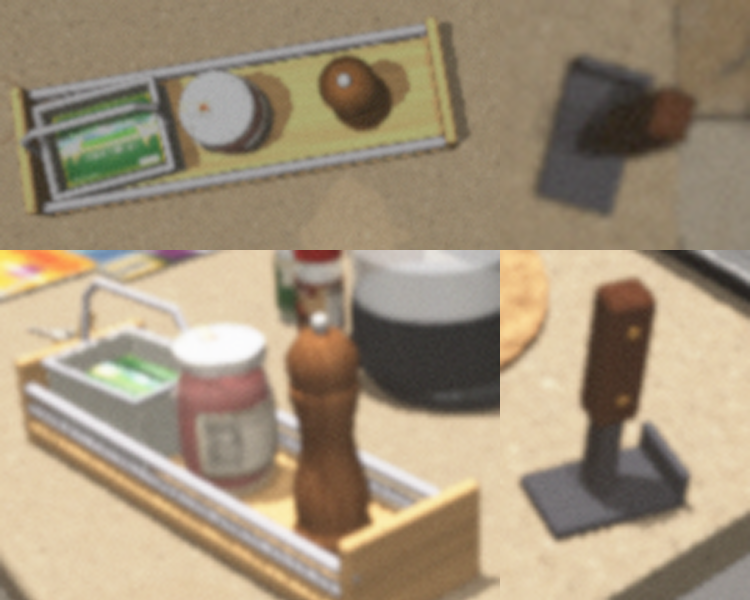

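The mosaic shows the caddy with its bail bar above the box. The hook's foot is fully visible, with its lip on the far (+x) side. I'll measure these points now.

```bash
python3 - <<'E'
from h import *
np.set_printoptions(precision=4,suppress=True)
T=lambda x,y:(120+x/2.5,200+y/2.5); TH=lambda x,y:(425+(x-500)/5,220+y/5)
S=lambda x,y:(185+x/3.125,150+(y-250)/3.125); SH=lambda x,y:(400+(x-500)/3.125,300+(y-250)/3.125)
print("hook handle top",tri(SH(626,290),TH(672,115)))
c=[plane("top",TH(*p),.008) for p in((575,58),(652,75),(610,213),(537,190))]
print("foot corners top",c)
c=[plane("side",SH(*p),.004) for p in((525,482),(560,535),(685,500))]
print("foot corners side",c)
print("rim",[plane("top",T(*p),.084) for p in((35,100),(160,75),(178,170),(58,202))])
print("bar L",tri(S(90,284),T(26,143)),"R",tri(S(178,316),T(160,108)))
print("rail top",plane("top",T(45,210),.057),plane("top",T(450,143),.057))
print("rail side",plane("side",S(25,392),.057),plane("side",S(340,565),.057))
print("back rail top",plane("top",T(35,95),.057),plane("top",T(430,31),.057))
print("rim corner front-left tri",tri(S(100,388),T(58,202)))
print("rim corner bl",tri(S(45,362),T(58,202)), tri(S(130,328),T(35,100)))
print("jar top",tri(S(220,342),T(218,108)),"mill top",tri(S(320,322),T(343,79)))
print(plane("side",(360.5,310),.008))
E
```

```text
hook handle top (array([ 0.5009, -0.2346,  0.1328]), [np.float64(0.00017008019362882703), np.float64(0.0001700801936286623)])
foot corners top [array([ 0.5448, -0.2283,  0.008 ]), array([ 0.5369, -0.2678,  0.008 ]), array([ 0.4667, -0.2448,  0.008 ]), array([ 0.4777, -0.2078,  0.008 ])]
foot corners side [array([ 0.4773, -0.211 ,  0.004 ]), array([ 0.4684, -0.2458,  0.004 ]), array([ 0.5347, -0.2635,  0.004 ])]
rim [array([0.5014, 0.5108, 0.084 ]), array([0.5267, 0.3937, 0.084 ]), array([0.4385, 0.3729, 0.084 ]), array([0.4068, 0.4837, 0.084 ])]
bar L (array([0.4591, 0.4984, 0.1304]), [np.float64(0.0022247123782077193), np.float64(0.002224712378207599)]) R (array([0.4868, 0.3791, 0.1378]), [np.float64(0.0029150878821712534), np.float64(0.0029150878821711996)])
rail top [0.3998 0.5054 0.057 ] [0.4701 0.1225 0.057 ]
rail side [0.393  0.4896 0.057 ] [0.4711 0.1263 0.057 ]
back rail top [0.5095 0.5213 0.057 ] [0.5774 0.1436 0.057 ]
rim corner front-left tri (array([0.4293, 0.4853, 0.0523]), [np.float64(0.02334733098048302), np.float64(0.023347330980483187)])
rim corner bl (array([0.4089, 0.484 , 0.081 ]), [np.float64(0.002118257500678415), np.float64(0.0021182575006782993)]) (array([0.4997, 0.5143, 0.0772]), [np.float64(0.002719235111890181), np.float64(0.002719235111890091)])
jar top (array([0.4914, 0.327 , 0.1342]), [np.float64(0.0006521103019190788), np.float64(0.0006521103019191873)]) mill top (array([0.5114, 0.212 , 0.1849]), [np.float64(0.0004003200568124292), np.float64(0.00040032005681251456)])
[ 0.5076 -0.0486  0.008 ]
```

The heights agree with the text: handle top 0.133 (expected 0.1325), bar about 0.135, rail length 0.389. That gives:

- **Hook:** about (0.5015, -0.235), yaw -0.26.
- **Rack:** yaw 0.18.
- **Caddy:** about (0.468, 0.440), bail almost upright.

Next I'll move above the hook.

Call:
arm_command(gripper=[1,1,1,1,1,1,1,1,1,1,1,1,1,1,1,1,1], slide=[[26.7,39.8,0],[26.7,39.8,0],[26.7,39.8,0],[26.7,39.8,0],[26.7,39.8,0],[26.7,39.8,0],[26.7,39.8,0],[26.7,39.8,0],[26.7,39.8,0],[26.7,39.8,0],[26.7,39.8,0],[26.7,39.8,0],[26.7,39.8,0],[26.7,39.8,0],[26.7,39.8,0],[26.7,39.8,0],[26.7,39.8,0]], turn=[[0,0,-0.615],[0,0,-0.615],[0,0,-0.615],[0,0,-0.615],[0,0,-0.615],[0,0,-0.615],[0,0,-0.615],[0,0,-0.615],[0,0,-0.615],[0,0,-0.615],[0,0,-0.615],[0,0,-0.615],[0,0,-0.615],[0,0,-0.615],[0,0,-0.615],[0,0,-0.615],[0,0,-0.615]])

```text
clock: 1.8
tcp_pos: [0.5013, -0.2354, 0.2266]
eef_rot: [3.142, 0.0, 2.881]
contact_force: [-0.2, -0.0, 0.2]
gripper_width: 1.002
grasp_force: 0.0
```

```bash
python3 - <<'E'
from h import *
np.set_printoptions(precision=4,suppress=True)
s=ctrl.state();print(s["clock"],s["tcp_pos"],s["eef_rot"],s["joint_positions"])
a=ctrl.capture("side")[:,:,::-1];b=ctrl.capture("top")[:,:,::-1]
hs=cv2.cvtColor(np.ascontiguousarray(a),cv2.COLOR_BGR2HSV)
m=cv2.inRange(hs,(8,125,100),(20,255,255));m[:270]=0;m[350:]=0;m[:,:300]=0;m[:,420:]=0
m=cv2.morphologyEx(m,cv2.MORPH_CLOSE,np.ones((5,5)))
c=max(cv2.findContours(m,0,1)[0],key=cv2.contourArea)
P=np.array([plane("side",p[0].astype(float),.008)[:2] for p in c],np.float32);print("mat side",cv2.minEnclosingCircle(P))
print("cabinet edge",plane("top",(300,130),.54),plane("top",(200,135),.54))
cv2.imwrite("pics/m2.png",np.hstack([crop(a,330,220,160,180,2.5),crop(b,400,190,140,180,2.5)]))
E
```

```text
1.8 [ 0.5013 -0.2354  0.2266] [3.1415 0.0001 2.8805] [-0.0854  0.1598 -0.2579 -0.     -1.1529 -1.7465]
mat side ((0.5084205269813538, -0.0849190503358841), 0.08757805824279785)
cabinet edge [0.5999 0.1214 0.54  ] [0.5909 0.2572 0.54  ]
```

View pics/m2.png

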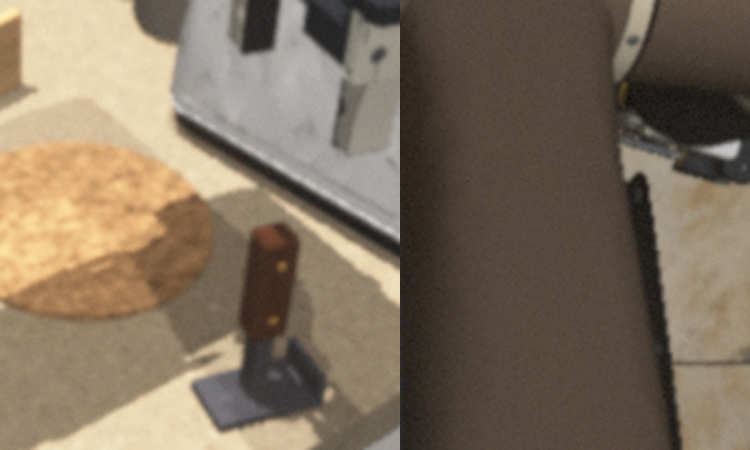

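The gripper is above the hook, at side pixel (438,312), and nothing is in the way. I'll descend and grasp.

Call:
arm_command(gripper=[1,1,1,1,1,1,1,1,0,-0.5,-0.6,-0.7,-0.8,-0.8,-1,-1,-1], slide=[[0,0,-3],[0,0,-6],[0,0,-9],[0,0,-11],[0,0,-13],[0,0,-14.5],[0,0,-14.9],[0,0,-14.9],[0,0,-14.9],[0,0,-14.9],[0,0,-14.9],[0,0,-14.9],[0,0,-14.9],[0,0,-14.9],[0,0,-14.9],[0,0,-14.9],[0,0,-14.9]], turn=[[0,0,0],[0,0,0],[0,0,0],[0,0,0],[0,0,0],[0,0,0],[0,0,0],[0,0,0],[0,0,0],[0,0,0],[0,0,0],[0,0,0],[0,0,0],[0,0,0],[0,0,0],[0,0,0],[0,0,0]], squeeze=55)

```text
clock: 3.6
tcp_pos: [0.5014, -0.2349, 0.0775]
eef_rot: [-3.142, -0.0, 2.881]
contact_force: [0.6, 1.4, 0.4]
gripper_width: 0.241
grasp_force: 0.5
```

Call:
arm_command(gripper=[-1,-1,-1,-1,-1,-1,-1,-1,-1,-1,-1,-1], slide=[[0,0,0],[0,0,0],[0,0,0],[0,0,0],[0,0,1],[0,0,2],[0,0,4],[0,0,7],[0,0,10],[0,0,12],[0,0,12],[0,0,12]], turn=[[0,0,0],[0,0,0],[0,0,0],[0,0,0],[0,0,0],[0,0,0],[0,0,0],[0,0,0],[0,0,0],[0,0,0],[0,0,0],[0,0,0]], squeeze=55)

```text
clock: 4.8
tcp_pos: [0.5014, -0.2348, 0.1981]
eef_rot: [3.141, 0.001, 2.881]
contact_force: [-0.8, -0.4, -2.6]
gripper_width: 0.229
grasp_force: 55.0
```

```bash
python3 - <<'E'
from h import *
a=ctrl.capture("side")[:,:,::-1];b=ctrl.capture("top")[:,:,::-1]
cv2.imwrite("pics/m3.png",np.hstack([crop(a,380,180,160,180,2.5),crop(b,115,185,140,120,2.8)[:,:392] if 0 else crop(cv2.imread("pics/top0.png"),120,220,80,90,5)]))
E
```

```text
(no output)
```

View pics/m3.png

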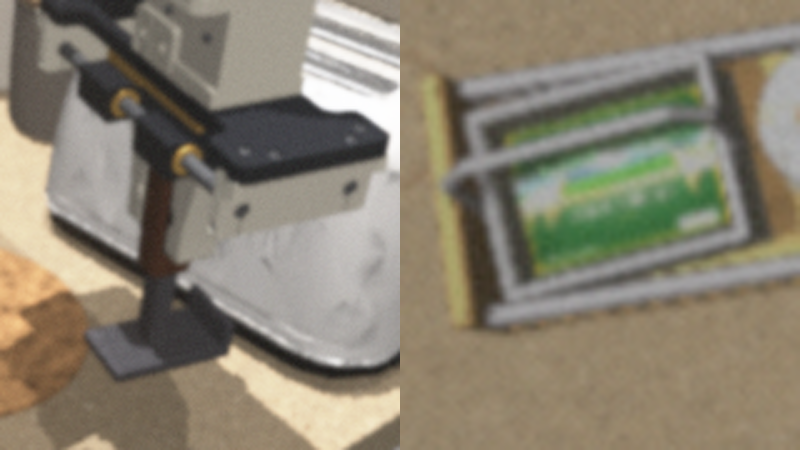

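The hook is held upright and is clear of the worktop (foot corners at crop (87,337), (120,378), (230,345)). The bail bar runs from crop (470,170) to (665,115). I'll work out positions from these.

```bash
python3 - <<'E'
from h import *
np.set_printoptions(precision=4,suppress=True)
T=lambda x,y:(120+(x-400)/5,220+y/5);S=lambda x,y:(380+x/2.5,180+y/2.5)
for p in((470,170),(568,145),(665,115)):print("bar",plane("top",T(*p),.135))
r=np.array([plane("top",T(*p),.083) for p in((473,118),(710,65),(745,238),(512,293))]);print(r,r.mean(0))
f=np.array([plane("side",S(*p),.121) for p in((87,333),(120,376),(230,345))]);print("foot",f)
d=f[2]-f[1];print(np.arctan2(d[1],d[0]));d=f[0]-f[1];print(np.arctan2(-d[0],d[1]))
print("side bar mid check",plane("side",(185+134/3.125,150+50/3.125),.135))
print(proj("side",[.501,-.235,.121]))
E
```

```text
bar [0.4639 0.4897 0.135 ]
bar [0.4758 0.4461 0.135 ]
bar [0.4899 0.4033 0.135 ]
[[0.4931 0.5092 0.083 ]
 [0.5197 0.3983 0.083 ]
 [0.4394 0.3783 0.083 ]
 [0.4119 0.4862 0.083 ]] [0.466 0.443 0.083]
foot [[ 0.4814 -0.2055  0.121 ]
 [ 0.4713 -0.243   0.121 ]
 [ 0.5416 -0.2586  0.121 ]]
-0.21878770376775467
-0.2631507534500092
side bar mid check [0.4723 0.4348 0.135 ]
[[439.3866 319.3918]]
```

Hook yaw is about -0.26, the bar centre about (0.4745, 0.442) leaning roughly 8 mm to the back, and the caddy yaw about 0.2. I'll go to a staging point in front of the bar, travelling high.

Call:
arm_command(gripper=[-1,-1,-1,-1,-1,-1,-1,-1,-1,-1,-1,-1,-1,-1,-1,-1,-1,-1,-1,-1], slide=[[-2,3,3],[-4,6,6],[-6,9,9],[-8,13,9],[-8,17,9],[-8,21,9],[-8.2,25,9],[-8.4,29,9],[-8.6,33,9],[-8.8,37,9],[-9,41,9],[-9.2,45,9],[-9.4,49,9],[-9.6,53,9],[-9.8,57,9],[-10,61,9],[-10,64,9],[-10,66.2,9],[-10,66.2,9],[-10,66.2,9]], turn=[[0,0,0.02],[0,0,0.05],[0,0,0.08],[0,0,0.11],[0,0,0.14],[0,0,0.17],[0,0,0.2],[0,0,0.23],[0,0,0.26],[0,0,0.29],[0,0,0.32],[0,0,0.35],[0,0,0.38],[0,0,0.41],[0,0,0.43],[0,0,0.455],[0,0,0.455],[0,0,0.455],[0,0,0.455],[0,0,0.455]])

```text
clock: 6.9
tcp_pos: [0.401, 0.4269, 0.2858]
eef_rot: [-3.139, -0.002, -2.946]
contact_force: [0.3, -0.8, -2.0]
gripper_width: 0.226
grasp_force: 55.0
```

Call:
arm_command(gripper=[-1,-1,-1,-1,-1,-1,-1], slide=[[0,0,-2.5],[0,0,-5],[0,0,-7.5],[0,0,-9.5],[0,0,-11],[0,0,-11.1],[0,0,-11.1]], turn=[[0,0,0],[0,0,0],[0,0,0],[0,0,0],[0,0,0],[0,0,0],[0,0,0]])

```text
clock: 7.6
tcp_pos: [0.4017, 0.4263, 0.1767]
eef_rot: [-3.141, -0.0, -2.947]
contact_force: [-0.4, 0.1, -2.7]
gripper_width: 0.227
grasp_force: 55.0
```

```bash
python3 - <<'E'
from h import *
a=ctrl.capture("side")[:,:,::-1];b=ctrl.capture("top")[:,:,::-1]
cv2.imwrite("pics/m4.png",np.hstack([crop(a,160,130,110,130,4)[:,:400],crop(b,100,180,100,130,4)]))
E
```

```text
(no output)
```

View pics/m4.png

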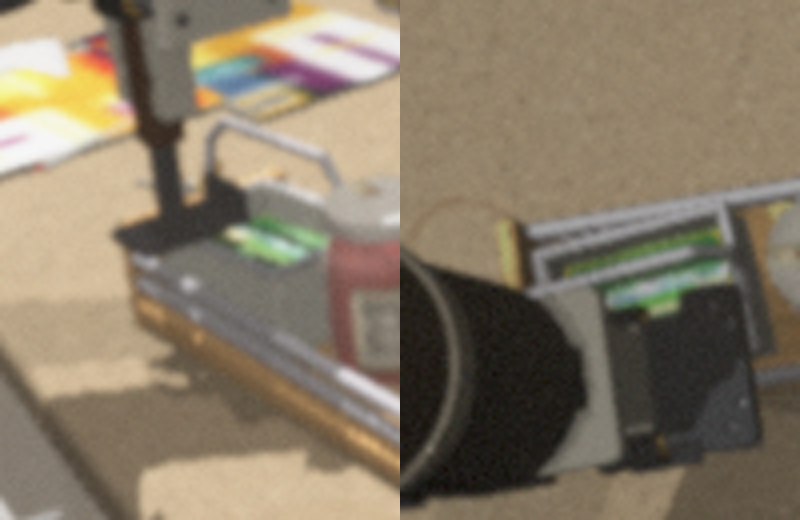

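The hook's lip is in front of the bail bar and below it, and the foot is above the caddy rim. The lip is near side-crop (228,190) and the bar runs from (225,115) to (325,155). I'll slide the hook under the bar.

Call:
arm_command(gripper=[-1,-1,-1,-1,-1,-1,-1,-1,-1,-1], slide=[[0.7,0.1,0],[1.4,0.3,-0.1],[2.1,0.4,-0.1],[2.8,0.6,-0.1],[3.5,0.7,-0.1],[4.2,0.9,-0.1],[4.9,1.0,-0.1],[5.2,1.1,-0.1],[5.2,1.1,-0.1],[5.2,1.1,-0.1]], turn=[[0,0,0],[0,0,0],[0,0,0],[0,0,0],[0,0,0],[0,0,0],[0,0,0],[0,0,0],[0,0,0],[0,0,0]])

```text
clock: 8.7
tcp_pos: [0.4534, 0.438, 0.1754]
eef_rot: [-3.141, -0.0, -2.947]
contact_force: [-0.9, -0.5, -2.9]
gripper_width: 0.227
grasp_force: 55.0
```

```bash
python3 - <<'E'
from h import *
a=ctrl.capture("side")[:,:,::-1];b=ctrl.capture("top")[:,:,::-1]
cv2.imwrite("pics/m5.png",np.hstack([crop(a,175,130,80,100,5),crop(b,100,210,80,100,5)]))
E
```

```text
(no output)
```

View pics/m5.png

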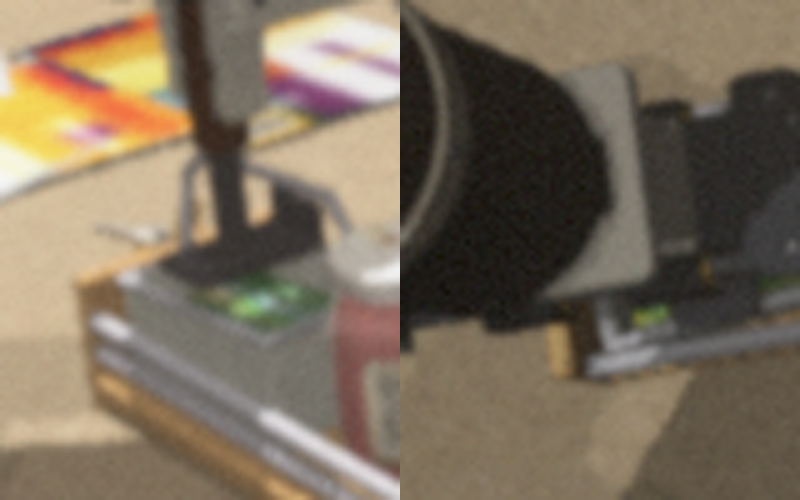

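The bar passes behind the shank and in front of the lip, so it is over the mouth. I'll raise the hook to capture the bar, pull it upright, then lift slowly.

Call:
arm_command(gripper=[-1,-1,-1,-1,-1,-1,-1,-1,-1,-1,-1,-1,-1,-1,-1,-1,-1,-1,-1,-1], slide=[[0,0,0.5],[0,0,1],[0,0,1.5],[0,0,2],[-0.5,-0.1,2],[-1,-0.2,2],[-1.5,-0.3,2],[-1.6,-0.3,2],[-1.1,-0.2,2],[-0.6,-0.1,2],[-0.6,-0.1,2.2],[-0.6,-0.1,2.4],[-0.6,-0.1,2.6],[-0.6,-0.1,2.8],[-0.6,-0.1,3],[-0.6,-0.1,3.2],[-0.6,-0.1,3.4],[-0.6,-0.1,3.6],[-0.6,-0.1,3.6],[-0.6,-0.1,3.6]], turn=[[0,0,0],[0,0,0],[0,0,0],[0,0,0],[0,0,0],[0,0,0],[0,0,0],[0,0,0],[0,0,0],[0,0,0],[0,0,0],[0,0,0],[0,0,0],[0,0,0],[0,0,0],[0,0,0],[0,0,0],[0,0,0],[0,0,0],[0,0,0]])

```text
clock: 10.8
tcp_pos: [0.4475, 0.4371, 0.2116]
eef_rot: [3.141, 0.0, -2.947]
contact_force: [0.6, -0.3, -6.0]
gripper_width: 0.227
grasp_force: 55.0
```

```bash
python3 - <<'E'
from h import *
a=ctrl.capture("side")[:,:,::-1]
cv2.imwrite("pics/m6.png",crop(a,165,100,120,120,5))
E
```

```text
(no output)
```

View pics/m6.png

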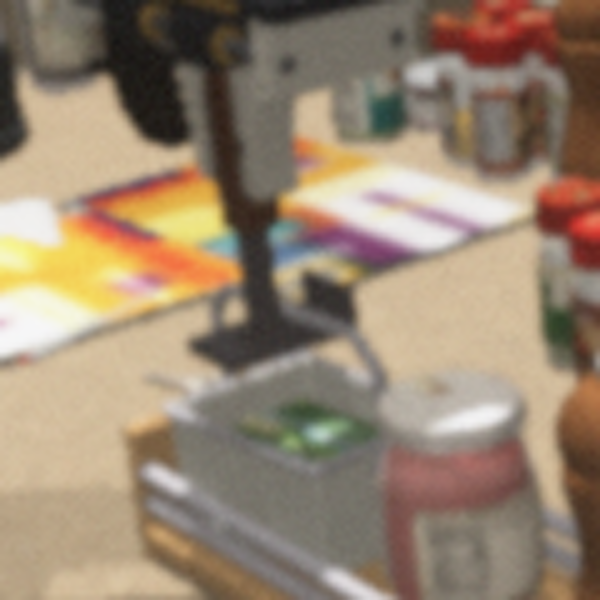

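The bar sits in the mouth, the caddy hangs level about 10 mm up, and the load rose by 3.3 N. I'll lift it over the rail, then draw it straight forward.

Call:
arm_command(gripper=[-1,-1,-1,-1,-1,-1,-1,-1,-1,-1,-1,-1,-1,-1,-1,-1], slide=[[0,0,0.2],[0,0,0.5],[0,0,0.9],[0,0,1.4],[0,0,1.9],[0,0,2.4],[0,0,2.9],[0,0,3.4],[0,0,3.9],[0,0,4.4],[0,0,4.9],[0,0,5.2],[0,0,5.4],[0,0,5.5],[0,0,5.5],[0,0,5.5]], turn=[[0,0,0],[0,0,0],[0,0,0],[0,0,0],[0,0,0],[0,0,0],[0,0,0],[0,0,0],[0,0,0],[0,0,0],[0,0,0],[0,0,0],[0,0,0],[0,0,0],[0,0,0],[0,0,0]])

```text
clock: 12.45
tcp_pos: [0.4474, 0.437, 0.2663]
eef_rot: [-3.141, -0.0, -2.947]
contact_force: [0.9, -0.3, -6.3]
gripper_width: 0.222
grasp_force: 55.0
```

Call:
arm_command(gripper=[-1,-1,-1,-1,-1,-1,-1,-1,-1,-1,-1,-1,-1,-1,-1,-1,-1,-1,-1,-1], slide=[[-0.2,0,0],[-0.5,-0.1,0],[-1.0,-0.2,0],[-1.7,-0.3,0],[-2.5,-0.5,0],[-3.4,-0.6,0],[-4.3,-0.8,0],[-5.3,-1.0,0],[-6.3,-1.1,0],[-7.3,-1.3,0],[-8.3,-1.5,0],[-9.3,-1.7,0],[-10.3,-1.9,0],[-11.2,-2.0,0],[-12.0,-2.2,0],[-12.7,-2.3,0],[-13.3,-2.4,0],[-13.6,-2.5,0],[-13.8,-2.5,0],[-13.8,-2.5,0]], turn=[[0,0,0],[0,0,0],[0,0,0],[0,0,0],[0,0,0],[0,0,0],[0,0,0],[0,0,0],[0,0,0],[0,0,0],[0,0,0],[0,0,0],[0,0,0],[0,0,0],[0,0,0],[0,0,0],[0,0,0],[0,0,0],[0,0,0],[0,0,0]])

```text
clock: 14.45
tcp_pos: [0.3094, 0.4121, 0.2666]
eef_rot: [3.141, 0.0, -2.947]
contact_force: [0.9, -0.5, -5.6]
gripper_width: 0.224
grasp_force: 55.0
```

```bash
python3 - <<'E'
from h import *
a=ctrl.capture("side")[:,:,::-1];b=ctrl.capture("top")[:,:,::-1]
cv2.imwrite("pics/m7.png",np.hstack([crop(a,100,100,250,220,2),crop(b,90,180,120,220,2)]))
print(ctrl.state()["joint_positions"].round(2))
E
```

```text
[ 1.31  0.07 -0.27  0.   -1.23 -2.68]
```

View pics/m7.png

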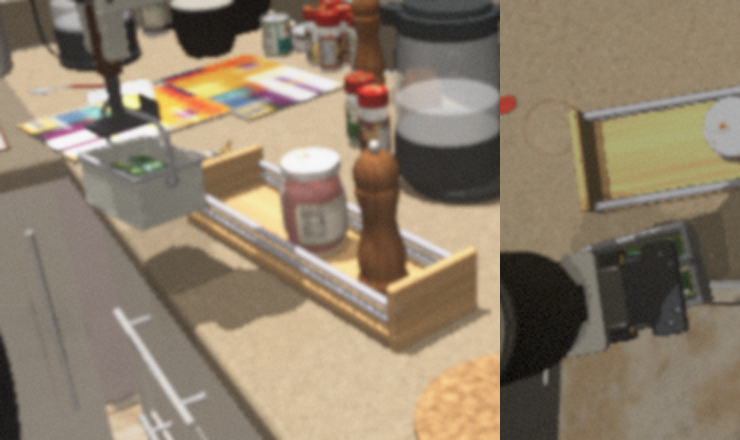

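The caddy is fully clear of the rack and hangs level, with the jar and mill undisturbed. I'll refine the mat centre, then carry the caddy over.

```bash
python3 - <<'E'
from h import *
for n,f,box,lo in(("side","pics/side0.png",(300,270,425,350),130),("top","pics/top0.png",(315,195,420,295),105)):
    a=cv2.imread(f);hs=cv2.cvtColor(cv2.GaussianBlur(a,(5,5),0),cv2.COLOR_BGR2HSV)
    m=cv2.inRange(hs,(8,lo,80),(22,255,255));k=np.zeros_like(m);k[box[1]:box[3],box[0]:box[2]]=1
    m=cv2.morphologyEx(cv2.morphologyEx(m*k,cv2.MORPH_CLOSE,np.ones((7,7))),cv2.MORPH_OPEN,np.ones((9,9)))
    c=max(cv2.findContours(m,0,1)[0],key=cv2.contourArea);c=cv2.convexHull(c)
    P=np.array([plane(n,p[0].astype(float),.008)[:2] for p in c])
    A=np.c_[2*P,np.ones(len(P))];s=np.linalg.lstsq(A,(P**2).sum(1),rcond=None)[0]
    print(n,cv2.fitEllipse(c),s[:2],np.sqrt(s[2]+s[0]**2+s[1]**2))
E
```

```text
Traceback (most recent call last):
ValueError: max() iterable argument is empty
```

Call:
arm_command(gripper=[-1,-1,-1,-1,-1,-1,-1,-1,-1,-1,-1,-1,-1,-1,-1,-1,-1,-1,-1,-1], slide=[[0.1,-0.2,0],[0.2,-0.6,0.1],[0.4,-1.2,0.2],[0.6,-2.0,0.3],[0.8,-3.0,0.4],[1.1,-4.2,0.5],[1.4,-5.5,0.6],[1.8,-6.9,0.7],[2.2,-8.3,0.8],[2.6,-9.7,0.9],[3.0,-11.1,1],[3.4,-12.5,1],[3.8,-13.9,1],[4.2,-15.3,1],[4.6,-16.6,1],[5.0,-17.8,1],[5.3,-18.8,1],[5.6,-19.6,1],[5.8,-20.1,1],[5.9,-20.3,1]], turn=[[0,0,0],[0,0,0],[0,0,0],[0,0,0],[0,0,0],[0,0,0],[0,0,0],[0,0,0],[0,0,0],[0,0,0],[0,0,0],[0,0,0],[0,0,0],[0,0,0],[0,0,0],[0,0,0],[0,0,0],[0,0,0],[0,0,0],[0,0,0]])

```text
clock: 16.55
tcp_pos: [0.3687, 0.2086, 0.2766]
eef_rot: [-3.142, 0.0, -2.947]
contact_force: [-0.3, 0.3, -4.8]
gripper_width: 0.225
grasp_force: 55.0
```

Call:
arm_command(gripper=[-1,-1,-1,-1,-1,-1,-1,-1,-1,-1,-1,-1,-1,-1,-1,-1,-1,-1,-1,-1], slide=[[0.1,-0.2,0],[0.2,-0.6,0],[0.3,-1.2,0],[0.5,-2,0],[0.8,-3,0],[1.1,-4.1,0],[1.4,-5.3,0],[1.8,-6.6,0],[2.2,-7.9,0],[2.6,-9.2,0],[3.0,-10.5,0],[3.4,-11.8,0],[3.8,-13.1,0],[4.3,-14.4,0],[4.8,-15.6,0],[5.3,-16.7,0],[5.8,-17.7,0],[6.2,-18.4,0],[6.5,-18.9,0],[6.6,-19.1,0]], turn=[[0,0,0],[0,0,0],[0,0,0],[0,0,0],[0,0,0],[0,0,0],[0,0,0],[0,0,0],[0,0,0],[0,0,0],[0,0,0],[0,0,0],[0,0,0],[0,0,0],[0,0,0],[0,0,0],[0,0,0],[0,0,0],[0,0,0],[0,0,0]])

```text
clock: 18.55
tcp_pos: [0.4347, 0.0175, 0.2765]
eef_rot: [-3.141, -0.0, -2.947]
contact_force: [-1.0, 0.5, -4.6]
gripper_width: 0.224
grasp_force: 55.0
```

```bash
python3 - <<'E'
from h import *
for n,f,box in(("side","pics/side0.png",(295,265,422,352)),("top","pics/top0.png",(315,195,420,295))):
    a=cv2.imread(f);hs=cv2.cvtColor(cv2.GaussianBlur(a,(5,5),0),cv2.COLOR_BGR2HSV)[box[1]:box[3],box[0]:box[2]]
    t,m=cv2.threshold(hs[:,:,1],0,255,cv2.THRESH_OTSU)
    m=cv2.morphologyEx(cv2.morphologyEx(m,cv2.MORPH_CLOSE,np.ones((7,7))),cv2.MORPH_OPEN,np.ones((9,9)))
    c=max(cv2.findContours(m,0,1)[0],key=cv2.contourArea)+np.array(box[:2]);c=cv2.convexHull(c.astype(np.int32))
    P=np.array([plane(n,p[0].astype(float),.008)[:2] for p in c])
    A=np.c_[2*P,np.ones(len(P))];s=np.linalg.lstsq(A,(P**2).sum(1),rcond=None)[0]
    print(n,t,cv2.fitEllipse(c),s[:2],np.sqrt(s[2]+s[0]**2+s[1]**2))
E
```

```text
side 85.0 ((360.8340148925781, 312.6886291503906), (73.50674438476562, 108.51004028320312), 94.23687744140625) [ 0.50957936 -0.04619065] 0.10139412322187968
top 99.0 ((366.0047607421875, 243.2091827392578), (78.46381378173828, 79.89603424072266), 125.58414459228516) [ 0.51312483 -0.04112774] 0.09925759372791124
```

Both views put the mat centre near (0.511, -0.0435), with a fitted radius of 0.10 as expected. I'll move over it and lower part-way.

Call:
arm_command(gripper=[-1,-1,-1,-1,-1,-1,-1,-1,-1,-1,-1,-1,-1,-1,-1,-1,-1,-1,-1,-1], slide=[[0.2,-0.2,0],[0.6,-0.6,0],[1.1,-1.2,0],[1.7,-1.9,0],[2.4,-2.7,0],[3.1,-3.5,0],[3.8,-4.3,0],[4.4,-5.0,0],[4.9,-5.6,0],[5.3,-6.1,0],[5.6,-6.4,-0.2],[5.7,-6.5,-0.6],[5.7,-6.5,-1.2],[5.7,-6.5,-2],[5.7,-6.5,-2.9],[5.7,-6.5,-3.8],[5.7,-6.5,-4.6],[5.7,-6.5,-5.3],[5.7,-6.5,-5.8],[5.7,-6.5,-6]], turn=[[0,0,0],[0,0,0],[0,0,0],[0,0,0],[0,0,0],[0,0,0],[0,0,0],[0,0,0],[0,0,0],[0,0,0],[0,0,0],[0,0,0],[0,0,0],[0,0,0],[0,0,0],[0,0,0],[0,0,0],[0,0,0],[0,0,0],[0,0,0]])

```text
clock: 20.55
tcp_pos: [0.4913, -0.047, 0.2159]
eef_rot: [-3.142, -0.001, -2.947]
contact_force: [-0.3, -0.5, -4.8]
gripper_width: 0.223
grasp_force: 55.0
```

```bash
python3 - <<'E'
from h import *
a=ctrl.capture("side")[:,:,::-1];b=ctrl.capture("top")[:,:,::-1]
cv2.imwrite("pics/m8.png",np.hstack([crop(a,290,220,150,150,4)[:,:500],crop(b,315,190,100,200,3)]))
s=ctrl.state();z=s["tcp_pos"][2]-.0775+.0115-.113;x=np.array([.511,-.0435]);print(z)
e=lambda sx,sy:x+sx*.043*np.array([.98,.2])+sy*.056*np.array([-.2,.98])
print("expected rim corners (crop)",(proj("side",[[*e(i,j),z+.06] for i,j in((-1,1),(-1,-1),(1,-1),(1,1))])-[290,220])*4)
E
```

```text
0.03739503717544883
expected rim corners (crop) [[127.46427144 179.24097767]
 [323.12473254 288.33881178]
 [452.89647615 201.95629684]
 [258.40674178 105.80407756]]
```

View pics/m8.png

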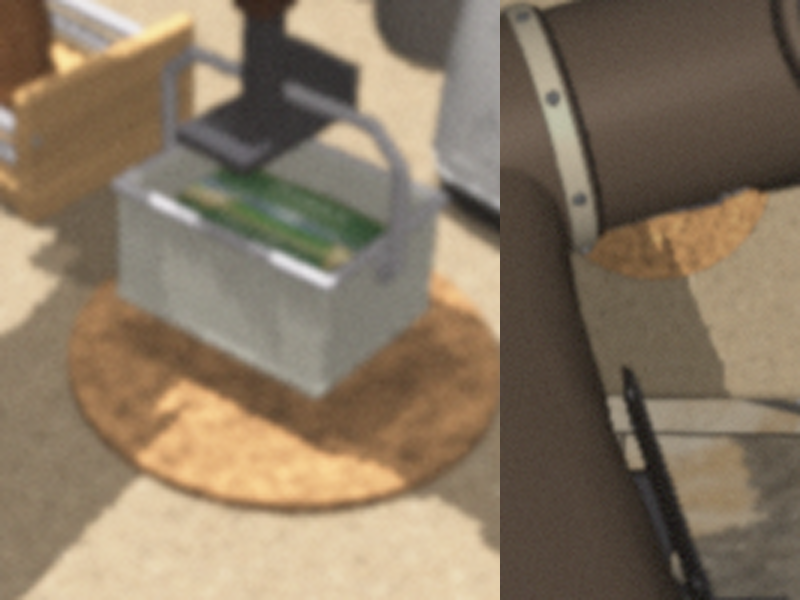

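The caddy hangs level above the mat. Its rim corners, at (118,183), (335,285) and (440,200), are within about 2–5 mm of those predicted for a centred caddy. I'll lower it gently and release the bar.

Call:
arm_command(gripper=[-1,-1,-1,-1,-1,-1,-1,-1,-1,-1,-1,-1,-1,-1,-1,-1,-1,-1,-1,-1], slide=[[0,0,-0.3],[0,0,-0.7],[0,0,-1.1],[0,0,-1.5],[0,0,-1.8],[0,0,-2.0],[0,0,-2.2],[0,0,-2.3],[0,0,-2.4],[0,0,-2.5],[0,0,-2.6],[0,0,-2.7],[0,0,-2.8],[0,0,-2.9],[0,0,-3.0],[0,0,-3.1],[0,0,-3.2],[0,0,-3.3],[0,0,-3.4],[0,0,-3.5]], turn=[[0,0,0],[0,0,0],[0,0,0],[0,0,0],[0,0,0],[0,0,0],[0,0,0],[0,0,0],[0,0,0],[0,0,0],[0,0,0],[0,0,0],[0,0,0],[0,0,0],[0,0,0],[0,0,0],[0,0,0],[0,0,0],[0,0,0],[0,0,0]])

```text
clock: 22.65
tcp_pos: [0.4915, -0.0469, 0.1815]
eef_rot: [-3.142, 0.0, -2.947]
contact_force: [0.6, 0.2, -2.4]
gripper_width: 0.226
grasp_force: 55.0
```

Call:
arm_command(gripper=[-1,-1,-1,-1,-1,-1,-1,-1], slide=[[0,0,-0.3],[0,0,-0.6],[0,0,-0.9],[0,0,-1.2],[0,0,-1.5],[0,0,-1.8],[0,0,-1.8],[0,0,-1.8]], turn=[[0,0,0],[0,0,0],[0,0,0],[0,0,0],[0,0,0],[0,0,0],[0,0,0],[0,0,0]])

```text
clock: 23.45
tcp_pos: [0.4915, -0.0469, 0.1635]
eef_rot: [-3.142, -0.0, -2.947]
contact_force: [-0.1, 0.6, -3.2]
gripper_width: 0.227
grasp_force: 55.0
```

```bash
python3 - <<'E'
from h import *
a=ctrl.capture("side")[:,:,::-1]
cv2.imwrite("pics/m9.png",crop(a,290,210,150,140,4))
E
```

```text
(no output)
```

View pics/m9.png

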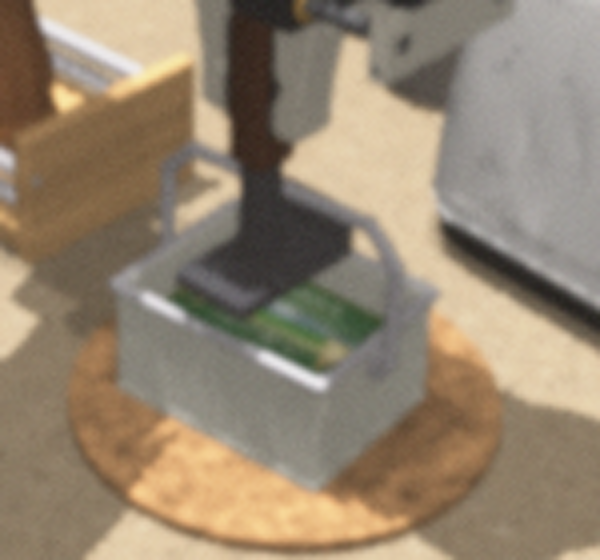

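The caddy stands level in the middle of the mat with the bail upright, and the hook's lip has dropped below the bar. I'll back the hook out, then raise it.

Call:
arm_command(gripper=[-1,-1,-1,-1,-1,-1,-1,-1,-1,-1,-1,-1,-1,-1,-1,-1,-1,-1], slide=[[-0.4,-0.1,0],[-0.9,-0.2,0],[-1.5,-0.3,0],[-2.1,-0.4,0],[-2.7,-0.5,0],[-3.4,-0.7,0],[-4.2,-0.8,0],[-5,-1,0],[-5.8,-1.1,0],[-6.6,-1.3,0],[-7.2,-1.4,0],[-7.2,-1.4,1],[-7.2,-1.4,3],[-7.2,-1.4,6],[-7.2,-1.4,9],[-7.2,-1.4,12],[-7.2,-1.4,12],[-7.2,-1.4,12]], turn=[[0,0,0],[0,0,0],[0,0,0],[0,0,0],[0,0,0],[0,0,0],[0,0,0],[0,0,0],[0,0,0],[0,0,0],[0,0,0],[0,0,0],[0,0,0],[0,0,0],[0,0,0],[0,0,0],[0,0,0],[0,0,0]])

```text
clock: 25.3
tcp_pos: [0.4198, -0.0608, 0.2844]
eef_rot: [3.141, 0.002, -2.947]
contact_force: [-0.5, 0.0, -3.4]
gripper_width: 0.226
grasp_force: 55.0
```

Call:
arm_command(gripper=[-1,-1,-1,-1,-1,-1,-1,-1,-1,-1,-1,-1,-1,-1,-1,-1,-1,-1,-1,-1], slide=[[1,-3,0],[2.5,-6,0],[4,-9,0],[5.5,-12,0],[7,-15,0],[8.2,-17.4,0],[8.2,-17.4,0],[8.2,-17.4,-3],[8.2,-17.4,-6],[8.2,-17.4,-9],[8.2,-17.4,-12],[8.2,-17.4,-15],[8.2,-17.4,-17],[8.2,-17.4,-18.5],[8.2,-17.4,-19.3],[8.2,-17.4,-19.7],[8.2,-17.4,-20],[8.2,-17.4,-20.2],[8.2,-17.4,-20.3],[8.2,-17.4,-20.3]], turn=[[0,0,-0.07],[0,0,-0.14],[0,0,-0.21],[0,0,-0.28],[0,0,-0.36],[0,0,-0.455],[0,0,-0.455],[0,0,-0.455],[0,0,-0.455],[0,0,-0.455],[0,0,-0.455],[0,0,-0.455],[0,0,-0.455],[0,0,-0.455],[0,0,-0.455],[0,0,-0.455],[0,0,-0.455],[0,0,-0.455],[0,0,-0.455],[0,0,-0.455]])

```text
clock: 27.3
tcp_pos: [0.5017, -0.235, 0.0809]
eef_rot: [3.141, 0.001, 2.881]
contact_force: [0.3, -0.3, -1.8]
gripper_width: 0.226
grasp_force: 55.0
```

Call:
arm_command(gripper=[-1,-1,-1,-1,-1,-1], slide=[[0,0,-0.1],[0,0,-0.2],[0,0,-0.3],[0,0,-0.4],[0,0,-0.4],[0,0,-0.4]], turn=[[0,0,0],[0,0,0],[0,0,0],[0,0,0],[0,0,0],[0,0,0]])

```text
clock: 27.9
tcp_pos: [0.5016, -0.235, 0.0774]
eef_rot: [-3.141, 0.0, 2.882]
contact_force: [-3.1, 2.2, 6.5]
gripper_width: 0.225
grasp_force: 55.0
```

Foot contact is confirmed, with +6.5 N upward. I'll open slowly and go up.

Call:
arm_command(gripper=[-0.54,-0.52,-0.48,-0.4,-0.2,0.2,0.6,1,1,1,1,1,1,1,1,1,1,1,1,1], slide=[[0,0,0.1],[0,0,0.1],[0,0,0.1],[0,0,0.1],[0,0,0.1],[0,0,0.1],[0,0,0.1],[0,0,0.1],[0,0,0.1],[0,0,0.1],[0,0,0.1],[0,0,1],[0,0,2.5],[0,0,5],[0,0,8],[0,0,11],[0,0,14],[0,0,17],[0,0,18],[0,0,18]], turn=[[0,0,0],[0,0,0],[0,0,0],[0,0,0],[0,0,0],[0,0,0],[0,0,0],[0,0,0],[0,0,0],[0,0,0],[0,0,0],[0,0,0],[0,0,0],[0,0,0],[0,0,0],[0,0,0],[0,0,0],[0,0,0],[0,0,0],[0,0,0]])

```text
clock: 29.9
tcp_pos: [0.5022, -0.2351, 0.2588]
eef_rot: [3.141, 0.004, 2.882]
contact_force: [0.2, 0.1, 0.4]
gripper_width: 1.0
grasp_force: 0.0
```

```bash
python3 - <<'E'
from h import *
a=ctrl.capture("side")[:,:,::-1]
cv2.imwrite("pics/m10.png",crop(a,180,130,310,280,2))
E
```

```text
(no output)
```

View pics/m10.png

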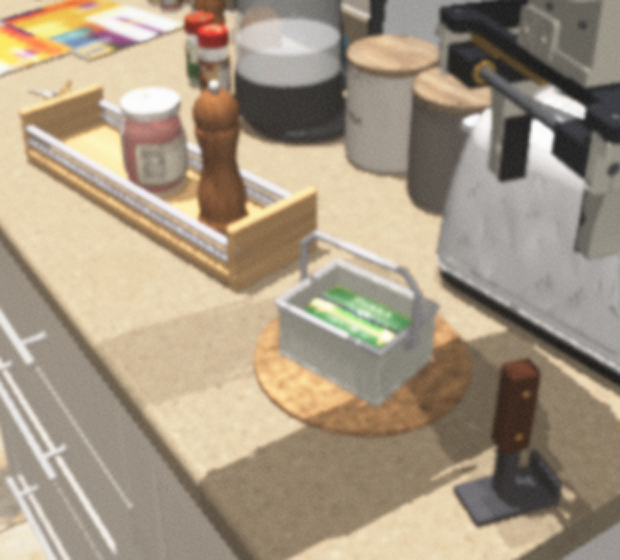

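The caddy is centred and level on the mat, at crop (357,335). The hook stands upright clear of the mat at (510,450), and the jar and mill are upright in the rack.

```bash
python3 -c "
from workcell import ctrl
print(ctrl.job_done())"
```

```text
the job is handed in; nothing more can be done
None
```

The caddy is on the cork mat, level and centred by eye and measurement to within a few millimetres. The hook is back upright on the bare worktop clear of the mat, the jar and mill look undisturbed in the rack, and the job was handed in at about 30 s of the 72 s allowed; no verdict came back.

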